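# Post a worn bearing through the sprung flap of the returns box

## Robot

A 7-joint arm with a two-finger parallel gripper is mounted at the origin on a cart in front of the work surface, level with it; the furniture and walls round the work are solid. World frame = base frame: x ahead of the robot, y to its left, z up, the work surface at z = 0. Lengths are in mm, angles in rad, forces in N, time in s.
With the tool pointing down it reaches from about 425 to 875 mm from the base axis. Payload 8.4 kg.
Tool frame: the origin (TCP) lies at the very end of the fingers, on their centre line; the grasp point (between the pads) lies 19 mm behind it (arm.grasp_offset is the distance from the TCP to the grasp point, in mm); z points along the fingers, y is the line along which they close (so a half turn about z gives the same grasp; the last joint's range is limited). The gripper opens to 87 mm and grips with 3 to 60 N. Pads are 19 mm wide; open, the fingers measure 117 mm over their backs; the gripper's body (75 mm by 190 mm) begins 51 mm behind the grasp point.
Start: joints at [-1.435, 0.333, 0.04, 1.465, -0.013, 1.343, -0.059], TCP at [151.225, 632.135, 222.546] pointing down, gripper open.
Joint ranges: [-2.58, 2.58], [-0.38, 2.09], [-1.3, 1.39], [0.25, 2.4], [-1.5, 4.64], [0.08, 2.09], [-2.65, 2.65]. Speed limits (rad/s): [2.22, 2.22, 2.79, 2.79, 3.14, 3.14, 3.14].

## Interface

Orientations are given as a unit quaternion [x, y, z, w].
In Python, from plant import sense, eyes, arm gives the robot as it stands.
- The arm moves only by the tool jog_arm, never from a script. Its argument "plan" is a list of rows, each a list of 4 numbers: the shift along the tool's x, y, z in mm, then the turn about the tool's z in rad. A call has 1 to 12 rows; each row is the pose to reach, as a shift and turn from the pose commanded when the call began, along the tool's axes at that moment; what a row does not reach only later rows make up. A row lasts 1/12 s, in which the tool goes at most 41.7 mm and 7.16 degrees, less where a joint would pass 70% of its speed; a pose out of reach is approached as far as the arm can. A call with a gripper value outside its range is refused whole. "hand" is the finger opening in mm, from 0 to 87, set as the call begins (left out, the last holds). The fingers move at their own pace and stop on an object; "squeeze" is the grip in N (left out, the last holds). Time passes only in rows, so rows that repeat a pose let the fingers close. It gives the time, the measured TCP pose, the force, the opening and the grip force at its end, in the units of the state.
- sense(): the state, without advancing time (a new reading comes with each control period).
- eyes.grab_frame(name): name is "scene" or "top" or "wrist"; returns the picture (400x640x3 uint8, red, green, blue); there is no depth.
- eyes.camera_model(name): a dict with "fx", "fy", "cx", "cy" (pixels), "cam_to_world" (4x4, takes a point from camera to world coordinates). Camera axes: x right, y down, z forward; pixel columns grow to the right and rows downward; lengths in mm; the calibration is good to about 2 mm. A picture is of the moment at which its call begins: read the wrist's pose just before it. camera_model takes no time and is no camera call; for the wrist camera it gives the pose at the moment of the call.
- arm.sign_off(): hands the job in; it is judged then, once.
Trained networks look in the newest picture that a camera, given by its name, has taken for a name from the list of things; names that differ only in an ending like _2 or _b are one class to them, and where a whole thing is asked for, a point or a joint stands for the part that bears it (a point fixed in the world has none). Each returns a list of dicts, best first, with "conf" (0 to 1); they miss things now and then, are a little off and sometimes report something else, mostly with a low value. They report only what shows in the picture. A call takes as long as a camera call. They do not tell look-alikes from the thing itself.
- eyes.recognise(label, camera): "location" ([row, column] as shares, 0 to 1, of the picture: columns of its width, rows of its height, amid what is visible of it).
- eyes.spot_point(label, camera): "location" ([row, column] as shares, 0 to 1, of the picture: columns of its width, rows of its height: a listed point, or the origin of a listed thing).
The state is a dict: "time": time; "joints": joint angles; "qd": joint speeds; "joint_efforts": joint torques, N m; "eef_pos": TCP position; "ee_rot": TCP orientation; "wrist_force": force on the tool from outside, world axes, zero at the start; "wrist_torque": the same for the moment, N m; "gripper_width": opening from 0.0 (shut) to 1.0 (fully open); "grasp_force": force on a finger pad.
Only numpy, scipy, OpenCV 4.12 (cv2) and the standard library are available. Lean on these libraries where they do the work, as an engineer would, in place of code of your own. Each camera call takes 0.05 s, during which the arm holds its last target. There are 200 camera calls.

## Task

The worn ball bearing lying on the loading tongue has to go into the locked returns box. With one finger push the box's self-closing flap inward and keep it open, and with the other finger push the bearing along the tongue and under the open flap until it drops inside, without driving the bearing against the flap: its seals must stay unmarked for the warranty inspection. Only push the bearing, do not pick it up; then draw the hand back so that the flap springs fully shut, and leave the things lying around undisturbed.

Things in the scene. Friction and masses are not known exactly. Their poses are not given: they have to be found in the camera images.
- returns_box: Grey sheet-steel returns box fixed to the worktop, x -3 to 118 mm, 156 wide (150 between side walls), rubber floor 8 thick. Origin on the worktop under the middle of the front wall's inner face; x into the box, y left along the front, z up. Front wall 96 high beside the tongue; side walls slope from 103 high at the front to 153 at x = 64, closed top behind the hinge.
- mouth (a point): Middle of the inner end of the loading tongue, on its upper face: x 0, y 0, z 100 mm in the box's frame, axes as the box. The tongue is a level aluminium channel from x = -130 to 0 mm, 52 clear between upturned edges 9 high, 57 wide over all. Either side of it is free air, so a finger can reach the flap past it on the left or right.
- flap (a joint): Flap angle, rad: 0 shut, grows as it is pushed inward and down, stop at 1.1. Aluminium, 144 mm wide, 2.5 thick, nothing above it. A spring always closes it: about 1 N at its edge starts it, about 3 N holds it half open. A fingertip just above the tongue's height that moves along box +x beside the tongue pushes it open ahead of itself.
- hinge_line (a point): Middle of the flap's hinge, along its upper rear edge parallel to the box's y: x 68, z 150 mm in the box's frame, barrel radius 4 mm (a vertical finger can go in to x = 60 before it meets the barrel; with its tip's front at x = 40, just above the tongue's height, the flap is about 60 degrees steep). Axes as the box.
- flap_edge (a point): Middle of the flap's free edge, rolled, 7 mm thick. Shut, it lies at the tongue's inner end, x 4, z 103 mm in the box's frame, and the flap rises from it to the hinge at 36 degrees. Moves with the flap.
- bearing_center (a point): Centre of the worn ball bearing, a steel disc 47 mm in diameter, 14 thick with a small bore, about 0.11 kg, lying flat in the tongue's channel (z 107 mm in the box's frame) and sliding freely along it. It tips off the tongue and falls in once its centre is past x = 0 of the box, if need be when the finger behind it eases off.
- steel_coupler: Bystander: steel air coupler 25x72x24 mm, lying on the worktop beside the tongue. Origin under its middle.
- rubber_seal: Bystander: black rubber shaft seal, ring 58 mm in diameter, 9 mm thick, on the worktop on the other side of the tongue. Origin under its middle.
- brass_coupler: Bystander: brass air coupler 24x53x23 mm, on the worktop to the left of the box. Origin under its middle.
- brown_carton: Bystander: small brown carton 40x60x30 mm, on the worktop to the right of the box. Origin under its middle.
- grooved_bushing: Bystander: grooved steel bushing 50 mm in diameter, 46 mm high, standing to the left of the box. Origin under its middle.
- worn_bearing: The worn bearing itself; its origin is under its middle, 7 mm below point bearing_center.
Mind the look-alikes: they are no part of the job. Leave any blue, green or orange look-alike of the worn_bearing alone.

How it is judged (in metres and radians):
On the way, in this order (a step that is already met when the one before it is completed fails the run):
1. a finger has pushed the flap open while the bearing is still on the tongue (value of joint flap above 0.1 rad and contact force between the fingers and flap above 0.1 N and x of bearing_center in the frame of returns_box below -0.002 m and z of bearing_center in the frame of returns_box above 0.101 m), for 0.04 s.
2. the bearing drops off the tongue into the box while a finger keeps the flap open (x of bearing_center in the frame of returns_box above 0.002 m and z of bearing_center in the frame of returns_box below 0.093 m and value of joint flap above 0.1 rad and contact force between the fingers and flap above 0.1 N).
At the end, for the whole second after the job is handed in: The bearing rests inside the box (between its walls, its centre less than 50 mm above the worktop) and the flap is shut (within 0.06 rad) (x of bearing_center in the frame of returns_box between 0 and 0.118 m and y of bearing_center in the frame of returns_box between -0.075 and 0.075 m and z of bearing_center in the frame of returns_box below 0.05 m and linear speed of worn_bearing below 0.02 m/s and value of joint flap below 0.06 rad); the robot touches nothing.
It fails at once if the bearing is driven against the flap (more than 2 N while its centre is still over the tongue) (contact force between worn_bearing and flap above 2 N and x of bearing_center in the frame of returns_box below 0 m).
It fails at once if the bearing is lifted more than 15 mm off the tongue (z of bearing_center in the frame of returns_box above 0.122 m).
It fails at once if one of the things lying around is moved by more than 10 mm (distance of any of steel_coupler, rubber_seal, brass_coupler, brown_carton, grooved_bushing from where it was at the start of the episode above 0.01 m).
It also fails if it takes over 32 s, if anything falls off the work surface, if the arm or the gripper's body presses on something with over 40 N, if the wrist force passes 120 N, or if a joint passes its speed limit or range.

## Working session

There is one attempt and no reset: what is moved stays moved. The work goes in short steps, Python scripts to look and compute and a tool call to move; the robot and the scene stay as the last step left them, time stands still between calls to the robot, and variables do not carry over. Pictures are saved under pics/ and viewed, at most 10 in all, crops included, and the job is handed in when it is done.

Besides the shell and the picture viewer there is one more tool, called after "Emit:" by a JSON object that holds its "api" and its "payload". jog_arm: Moves the arm, as the interface text tells. Its arguments: {"type":"object","properties":{"plan":{"type":"array","items":{"type":"array","items":{"type":"number"}}},"hand":{"type":"number"},"squeeze":{"type":"number"}},"required":["plan"]}

```bash
mkdir -p pics; cat > h.py <<'E'
from plant import sense, eyes, arm
import numpy as np, cv2
def ray(cam,rc,z):
    m=eyes.camera_model(cam);T=np.array(m["cam_to_world"]);u=rc[1]*640;v=rc[0]*400
    d=T[:3,:3]@np.array([(u-m["cx"])/m["fx"],(v-m["cy"])/m["fy"],1]);o=T[:3,3]
    return o+d*(z-o[2])/d[2]
def proj(cam,p):
    m=eyes.camera_model(cam);T=np.linalg.inv(np.array(m["cam_to_world"]));q=T[:3,:3]@p+T[:3,3]
    return m["fx"]*q[0]/q[2]+m["cx"],m["fy"]*q[1]/q[2]+m["cy"]
E
python3 - <<'E'
from h import *
a=[]
for c in ("top","scene"):
    im=eyes.grab_frame(c);cv2.imwrite(f"pics/{c}0.png",im[:,:,::-1])
    for l,z in (("mouth",100),("hinge_line",150),("flap_edge",103),("bearing_center",107),("returns_box",0)):
        for r in eyes.spot_point(l,c)[:3]: print(c,l,round(r["conf"],2),np.round(np.array(r["location"])*[400,640]),np.round(ray(c,r["location"],z)))
s=sense();print(s["eef_pos"],s["ee_rot"],s["time"])
E
```

```text
top mouth 0.82 [184. 387.] [545.  60. 100.]
top hinge_line 0.96 [145. 385.] [615.  70. 150.]
top hinge_line 0.72 [189. 378.] [530.  85. 150.]
top flap_edge 0.63 [185. 386.] [543.  60. 103.]
top bearing_center 0.84 [208. 388.] [496.  57. 107.]
top bearing_center 0.7 [188. 270.] [534. 295. 107.]
top bearing_center 0.67 [237. 284.] [437. 267. 107.]
top returns_box 0.98 [188. 378.] [544.  64.   0.]
top returns_box 0.2 [166. 314.] [594. 209.   0.]
scene mouth 0.92 [238. 342.] [541.  62. 100.]
scene hinge_line 0.74 [206. 377.] [614.  61. 150.]
scene hinge_line 0.63 [235. 342.] [506.  -2. 150.]
scene flap_edge 0.8 [236. 345.] [549.  61. 103.]
scene bearing_center 0.85 [334. 301.] [ 373. -137.  107.]
scene bearing_center 0.82 [229. 295.] [476. 123. 107.]
scene bearing_center 0.56 [246. 320.] [491.  48. 107.]
scene returns_box 0.86 [281. 346.] [553.  63.   0.]
[151.23257959 632.12967651 222.5468293 ] [ 1.17161543e-01  9.93112870e-01 -1.11773509e-05 -3.64105774e-06] 0.6
```

View pics/top0.png

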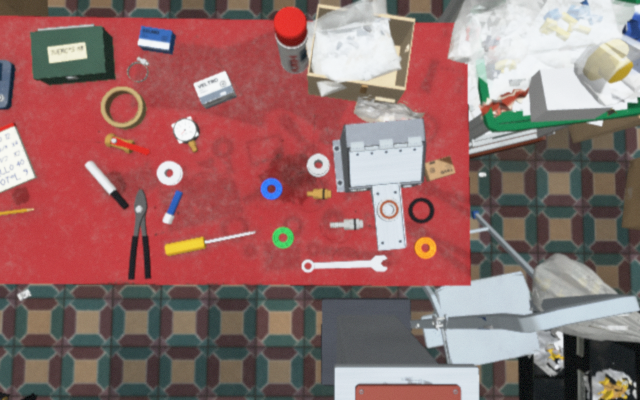

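View pics/scene0.png

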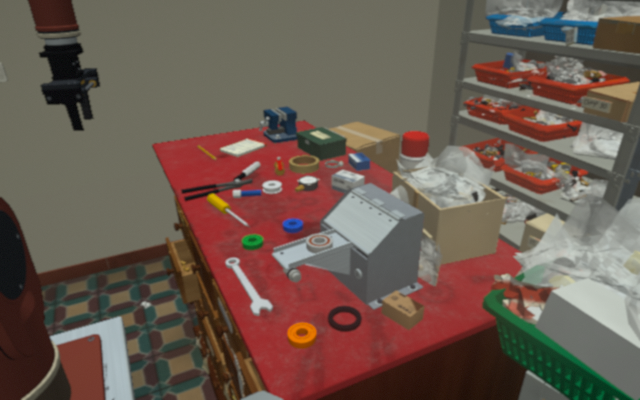

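The top view shows the box at about (385,160) and the tongue from (387,184) to (391,248). The worn bearing (reddish ring) lies on the tongue at (388,209). The blue, green, orange and white rings are look-alikes. The scene view agrees, with the bearing at (320,242). I'll approach now.

Emit:
{"api": "jog_arm", "payload": {"plan": [[-28,-29,-5,0.05],[-56,-58,-10,0.1],[-84,-87,-15,0.15],[-112,-116,-20,0.2],[-140,-145,-20,0.25],[-168,-174,-20,0.3],[-196,-203,-20,0.3],[-224,-232,-20,0.3],[-252,-261,-20,0.3],[-280,-290,-20,0.3],[-280,-290,-20,0.3]], "hand": 73}}

```text
time: 1.52
eef_pos: [360.3, 278.1, 243.2]
ee_rot: [0.269, 0.963, 0.0, 0.001]
wrist_force: [0.0, -0.2, 0.4]
gripper_width: 0.838
grasp_force: 0.0
```

```bash
python3 - <<'E'
from h import *
im=cv2.imread("pics/top0.png")[110:265,310:470]
cv2.imwrite("pics/topc.png",cv2.resize(im,None,fx=3.8,fy=3.8,interpolation=cv2.INTER_CUBIC))
s=sense();print(s["time"],s["eef_pos"],s["ee_rot"],s["joints"])
from scipy.spatial.transform import Rotation as R
M=R.from_quat(s["ee_rot"]).as_matrix();print(M.T@(np.array([479,80,235])-s["eef_pos"]), np.degrees(np.arctan2(M[1,1],M[0,1])))
E
```

```text
1.5167 [360.33893341 278.07464635 243.20485237] [2.68861442e-01 9.63178614e-01 1.47031251e-04 6.79374680e-04] [-1.10662429 -0.09881762  0.32911106  1.8972166   0.03384509  1.33712057
  0.2395589 ]
[-204.08317823 -107.98642943    8.38577803] 58.80696056019754
```

View pics/topc.png

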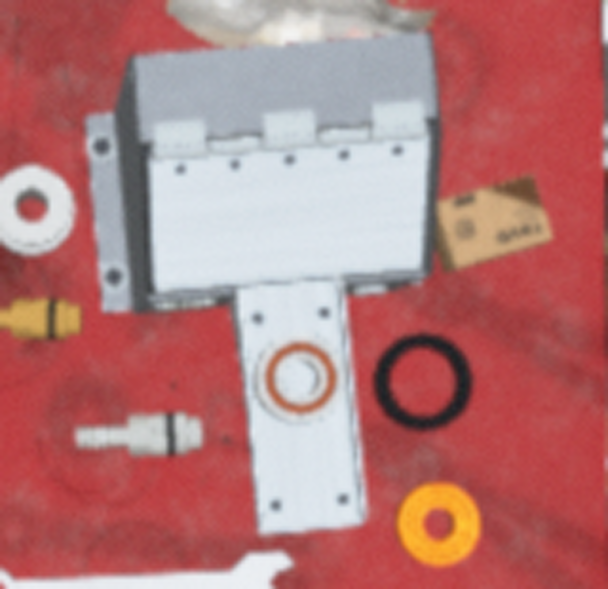

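The crop puts the tongue's outer end middle at about (312,526) and its inner end at about (292,286). That makes the box yaw about +5.8°. The bearing is at about (297,378).

Emit:
{"api": "jog_arm", "payload": {"plan": [[-30,-16,2,0.05],[-60,-32,4,0.1],[-90,-48,6,0.15],[-120,-64,8,0.2],[-150,-80,8,0.25],[-180,-95,8,0.3],[-204,-108,8,0.31],[-204,-108,8,0.31],[-204,-108,8,0.31]]}}

```text
time: 2.27
eef_pos: [477.0, 87.0, 234.7]
ee_rot: [0.411, 0.911, 0.0, 0.0]
wrist_force: [0.6, 1.6, 0.5]
gripper_width: 0.835
grasp_force: 0.0
```

```bash
python3 - <<'E'
from h import *
P=lambda u,v,z=100: ray("top",[(v/3.8+110)/400,(u/3.8+310)/640],z)
o=P(312.5,526);i=P(292,286.5);print(o,i,np.degrees(np.arctan2(*(i-o)[1::-1])),np.linalg.norm(i-o))
a=P(257,318);b=P(276,505);c=P(324,312);d=P(343,499)
for p,q in((a,b),(c,d),(c,a)): e=p-q;print(np.degrees(np.arctan2(e[1],e[0])))
h=P(182,165,148)-P(397,150,148);print("hinge screws",np.degrees(np.arctan2(h[1],h[0])))
print("bearing",P(298,377,114))
s=sense();print(s["time"],s["eef_pos"],s["ee_rot"],s["joints"])
im=eyes.grab_frame("wrist");cv2.imwrite("pics/w1.png",im[:,:,::-1])
for l,z in (("mouth",100),("hinge_line",150),("flap_edge",103),("bearing_center",107)):
    for r in eyes.spot_point(l,"wrist")[:3]: print(l,round(r["conf"],2),np.round(np.array(r["location"])*[400,640]),np.round(ray("wrist",r["location"],z),1))
E
```

```text
[414.2303233   48.43995955 100.        ] [541.87831407  59.07559794 100.        ] 4.7628864903123835 128.09030545235245
5.751817311781921
5.612396412230635
-84.4341188444219
hinge screws 94.569495905463
bearing [492.8289917   58.19785978 114.        ]
2.2667 [476.98717327  86.95906632 234.67862566] [4.11399758e-01 9.11455008e-01 4.40485737e-05 6.82955426e-05] [-0.88010633 -0.0424564   0.59866143  1.86046315  0.02474056  1.31612252
  0.43472303]
mouth 0.96 [249. 357.] [545.5  68.1 100. ]
flap_edge 0.94 [254. 356.] [546.6  63.8 103. ]
bearing_center 0.85 [ 40. 399.] [432.  242.5 107. ]
bearing_center 0.82 [227. 318.] [495.2  60.3 107. ]
bearing_center 0.82 [ 83. 470.] [507.6 260.4 107. ]
```

View pics/w1.png

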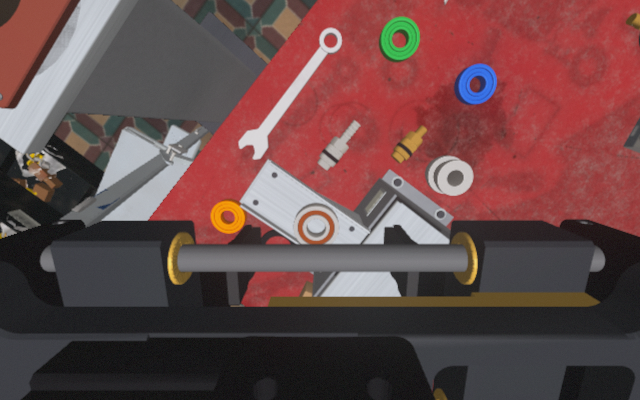

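The wrist view shows the bearing at (318,227) in the channel, with the flap edge hidden behind the gripper at about (356,254). This agrees with the top view. I'll check the settled pose and compute the moves.

```bash
cat >> h.py <<'E'
from scipy.spatial.transform import Rotation as R
th=np.radians(5.4);MO=np.array([544,62.]);E=np.array([[np.cos(th),-np.sin(th)],[np.sin(th),np.cos(th)]])
def st(tx=None,ty=None,tz=None):
    s=sense();p=np.array(s["eef_pos"]);M=R.from_quat(s["ee_rot"]).as_matrix();y=np.degrees(np.arctan2(M[1,1],M[0,1]))-5.4
    print(s["time"],"box xy",E.T@(p[:2]-MO),"z",p[2],"rel yaw",y,"F",np.round(s["wrist_force"],1),s["gripper_width"])
    print("box x in tool",M.T@np.array([*E[:,0],0]))
    if tx is not None: print("shift",M.T@(np.array([*(MO+E@[tx,ty]),tz])-p))
E
python3 -c "
from h import *
st(-66,25,104.5)"
```

```text
2.5167 box xy [-65.0334308   33.55253654] z 234.54105212174582 rel yaw 36.32157096699094 F [-0.1  0.2  0.3] 0.841888369972028
box x in tool [-5.92316550e-01  8.05705341e-01 -8.85298212e-05]
shift [ -6.34120319  -5.84712072 130.0398235 ]
```

Emit:
{"api": "jog_arm", "payload": {"plan": [[-3,-3,30,0],[-6,-6,60,0],[-6,-6,90,0],[-6,-6,110,0],[-6,-6,110,0],[-6,-6,110,0]]}}

```text
time: 3.02
eef_pos: [475.4, 80.0, 124.4]
ee_rot: [0.409, 0.912, -0.001, -0.001]
wrist_force: [0.4, 0.1, 0.0]
gripper_width: 0.837
grasp_force: 0.0
```

```bash
python3 - <<'E'
from h import *
a=eyes.grab_frame("scene");st(-66,25,104.5)
b=eyes.grab_frame("wrist")
a=cv2.resize(a[150:350,230:480],None,fx=2.2,fy=2.2,interpolation=cv2.INTER_CUBIC)
b=cv2.resize(b[130:320,220:460],(550,440),interpolation=cv2.INTER_CUBIC)
cv2.imwrite("pics/s2.png",a[:,:,::-1]);cv2.imwrite("pics/w2.png",b[:,:,::-1])
for l,z in (("mouth",100),("flap_edge",103),("bearing_center",107)):
    for r in eyes.spot_point(l,"wrist")[:3]: print(l,round(r["conf"],2),np.round(np.array(r["location"])*[400,640]),np.round(ray("wrist",r["location"],z),1))
E
```

```text
3.0667 box xy [-65.67439646  24.44491145] z 125.49812856494941 rel yaw 36.24410021512592 F [ 1.3 -0.1  1. ] 0.8358927141839365
box x in tool [-5.91226501e-01  8.06505444e-01  4.40410374e-04]
shift [ 0.64638183  0.05865653 20.99795928]
mouth 0.89 [304. 378.] [546.1  63.4 100. ]
mouth 0.68 [143. 349.] [451.6 133.7 100. ]
bearing_center 0.74 [271. 320.] [493.9  58.2 107. ]
bearing_center 0.55 [ 61. 544.] [502.7 241.4 107. ]
bearing_center 0.46 [246. 200.] [422.1  18.7 107. ]
```

View pics/s2.png

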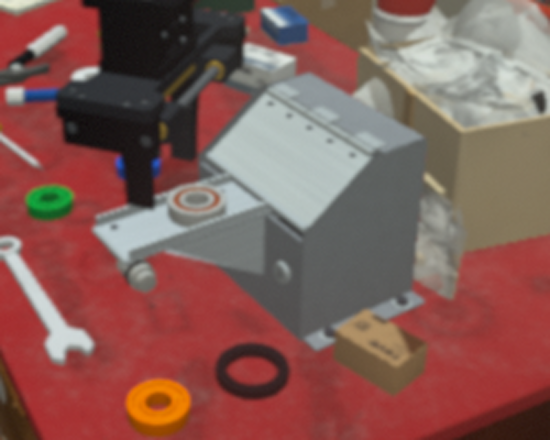

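View pics/w2.png

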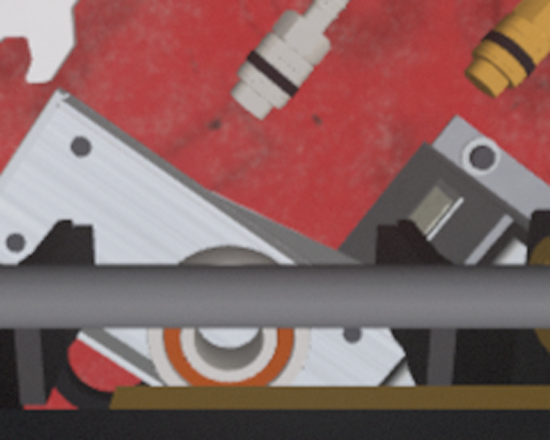

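The scene crop shows the right finger above the channel behind the bearing at (140,190). The left finger is beside the tongue, ahead of it at (185,140). I'll lower into place.

Emit:
{"api": "jog_arm", "payload": {"plan": [[0,0,10,0],[0,0,20,0],[0,0,20,0],[0,0,20,0]]}}

```text
time: 3.6
eef_pos: [475.3, 79.3, 103.7]
ee_rot: [0.41, 0.912, -0.001, -0.001]
wrist_force: [-0.5, -0.2, -0.6]
gripper_width: 0.839
grasp_force: 0.0
```

Emit:
{"api": "jog_arm", "payload": {"plan": [[-3,4,0,0],[-6,8,0,0],[-8.5,11.5,0,0],[-11,15,0,0],[-13,18,0,0],[-15,20.5,0,0],[-17,23,0,0],[-19,26,0,0],[-21,28.5,0,0],[-21,28.5,0,0]]}}

```text
time: 4.43
eef_pos: [511.8, 82.8, 104.5]
ee_rot: [0.41, 0.912, -0.0, 0.0]
wrist_force: [-1.0, -0.4, 0.7]
gripper_width: 0.84
grasp_force: 0.5
```

```bash
python3 - <<'E'
from h import *
st(9,25,105)
a=eyes.grab_frame("scene")
a=cv2.resize(a[170:310,270:430],None,fx=3.5,fy=3.5,interpolation=cv2.INTER_CUBIC)
cv2.imwrite("pics/s3.png",a[:,:,::-1])
E
```

```text
4.4333 box xy [-30.08133763  23.74747269] z 104.54699145104304 rel yaw 36.19588577790381 F [-1.  -0.4  0.7] 0.8395107603448153
box x in tool [-5.90547684e-01  8.07002720e-01  2.09414119e-04]
shift [-22.06875745  32.27842562  -0.44517004]
```

View pics/s3.png

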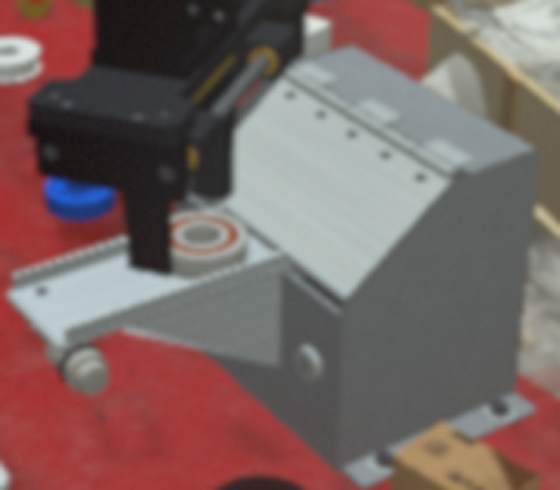

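The bearing, at (205,240), is against the finger and short of the flap, and the flap finger is just pressing the flap. I'll keep pushing slowly.

Emit:
{"api": "jog_arm", "payload": {"plan": [[-2,3,0,0],[-4,6,0,0],[-6,8.5,0,0],[-8,11,0,0],[-10,14,0,0],[-12,17,0,0],[-14,20,0,0],[-16,23,0,0],[-17,24,0,0],[-17,24,0,0]]}}

```text
time: 5.32
eef_pos: [537.4, 80.9, 103.7]
ee_rot: [0.411, 0.911, -0.004, -0.003]
wrist_force: [-17.0, -14.0, 14.4]
gripper_width: 0.842
grasp_force: 11.8
```

```bash
python3 - <<'E'
from h import *
st(9,25,105)
a=eyes.grab_frame("scene")
a=cv2.resize(a[170:310,270:430],None,fx=3.5,fy=3.5,interpolation=cv2.INTER_CUBIC)
cv2.imwrite("pics/s4.png",a[:,:,::-1])
E
```

```text
5.3167 box xy [-4.80562134 19.47995186] z 103.73396362494428 rel yaw 36.003448399796554 F [-17.  -14.   14.4] 0.8423007425221731
box x in tool [-0.58782335  0.80894125 -0.00881804]
shift [-3.64802521 14.39999942 -1.41452771]
```

View pics/s4.png

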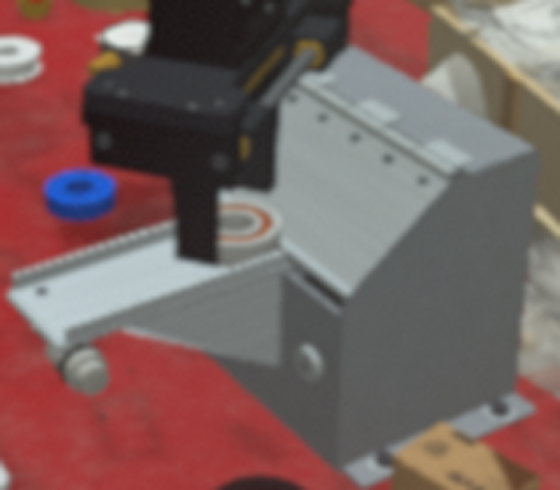

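The tool is meeting about 22 N along the finger line, so something resists. I'll find the contact before pushing further.

```bash
python3 - <<'E'
from h import *
for c in("wrist","top","scene"):
    a=eyes.grab_frame(c)
    for l,z in (("bearing_center",107),("flap_edge",90)):
        for r in eyes.spot_point(l,c)[:2]:
            p=ray(c,r["location"],z);print(c,l,round(r["conf"],2),np.round(E.T@(p[:2]-MO),1))
    if c=="wrist": cv2.imwrite("pics/w5.png",cv2.resize(a[:,120:520][130:340],(800,420),interpolation=cv2.INTER_CUBIC)[:,:,::-1])
s=sense();st();print(s["wrist_torque"],s["grasp_force"])
E
```

```text
wrist bearing_center 0.71 [-12.9   3.6]
wrist bearing_center 0.71 [-102.   -26.1]
wrist flap_edge 0.66 [21.8  2.2]
top bearing_center 0.82 [-89.3 216.4]
top bearing_center 0.75 [  7.1 232.2]
scene bearing_center 0.77 [-53.7  90.4]
scene bearing_center 0.63 [-188.6 -183.1]
scene flap_edge 0.25 [135.2  88.6]
5.8167 box xy [-4.82375834 19.47525815] z 103.7574260307937 rel yaw 36.0078044456681 F [-15.6 -15.5  13.1] 0.8431393908460959
box x in tool [-0.58788737  0.8089     -0.00832067]
[-3.98728652  4.08919137  0.04435847] 11.595808750450871
```

View pics/w5.png

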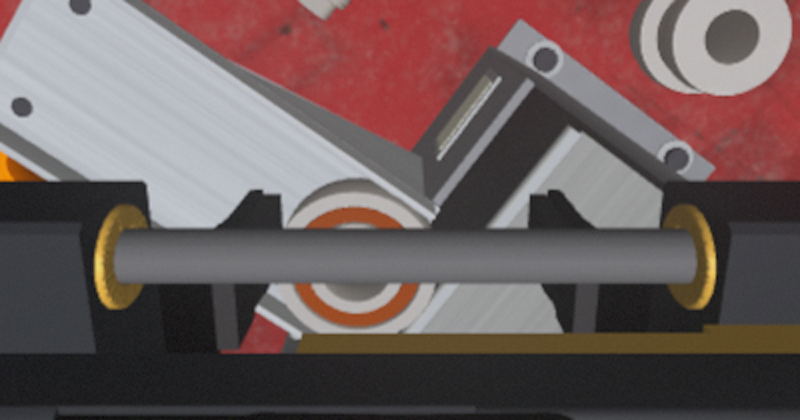

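The wrist view shows the flap held open. The bearing sits about x = -10, pressed against the channel's left edge: the finger is off-centre to the right and wedges it sideways. I'll ease back and re-centre about 7 mm to the left before pushing on.

Emit:
{"api": "jog_arm", "payload": {"plan": [[3,-4,0,0],[6,-8,0,0],[6,-8,0,0],[9,-6,0,0],[11.5,-4,0,0],[11.5,-4,0,0],[11.5,-4,0,0]]}}

```text
time: 6.4
eef_pos: [530.1, 92.9, 104.6]
ee_rot: [0.409, 0.912, 0.0, -0.0]
wrist_force: [-1.0, 0.2, 1.5]
gripper_width: 0.837
grasp_force: 1.1
```

```bash
python3 - <<'E'
from h import *
st(9,31,105)
a=eyes.grab_frame("wrist")
for l,z in (("bearing_center",107),("mouth",100)):
    for r in eyes.spot_point(l,"wrist")[:2]:
        p=ray("wrist",r["location"],z);print(l,round(r["conf"],2),np.round(E.T@(p[:2]-MO),1))
print(sense()["grasp_force"])
E
```

```text
6.4 box xy [-10.96588904  32.08502255] z 104.58429615532513 rel yaw 36.26475142273137 F [-1.   0.2  1.5] 0.8372029219253863
box x in tool [-5.91517307e-01  8.06292277e-01  1.99240112e-04]
shift [-12.68493347  15.45669458  -0.41214576]
bearing_center 0.97 [-11.1   3. ]
bearing_center 0.93 [ -7.4 180.2]
mouth 0.91 [0.4 0.3]
0.9573428342991974
```

Emit:
{"api": "jog_arm", "payload": {"plan": [[-1.8,2.4,0,0],[-3.6,4.8,0,0],[-5.3,7.3,0,0],[-5.3,7.3,0,0]]}}

```text
time: 6.88
eef_pos: [539.2, 92.7, 104.3]
ee_rot: [0.41, 0.912, -0.0, -0.0]
wrist_force: [-3.0, 0.5, 0.8]
gripper_width: 0.839
grasp_force: 1.3
```

```bash
python3 - <<'E'
from h import *
st(9,31,105)
a=eyes.grab_frame("wrist")
for l,z in (("bearing_center",107),("mouth",100)):
    for r in eyes.spot_point(l,"wrist")[:2]:
        p=ray("wrist",r["location"],z);print(l,round(r["conf"],2),np.round(E.T@(p[:2]-MO),1))
print(sense()["grasp_force"])
E
```

```text
6.8833 box xy [-1.92700182 31.03829513] z 104.33191809888737 rel yaw 36.19104796696687 F [-3.   0.5  0.8] 0.8392928035948721
box x in tool [-5.90479638e-01  8.07052411e-01 -4.50309999e-04]
shift [-6.48315909  8.79561878 -0.67298394]
bearing_center 0.87 [-2.2  2.2]
bearing_center 0.68 [ -5.9 179.6]
mouth 0.84 [0.7 0.3]
1.1529809640637723
```

The bearing now slides freely, at x ≈ -2 with low force. I'll push it over the edge.

Emit:
{"api": "jog_arm", "payload": {"plan": [[-1.8,2.4,0,0],[-3.6,4.8,0,0],[-5.3,7.3,0,0],[-6.5,8.8,0,0],[-6.5,8.8,0,0],[-6.5,8.8,0,0]]}}

```text
time: 7.53
eef_pos: [549.8, 93.8, 104.4]
ee_rot: [0.41, 0.912, -0.0, 0.0]
wrist_force: [-3.6, -0.4, -0.6]
gripper_width: 0.839
grasp_force: 1.6
```

```bash
python3 - <<'E'
from h import *
st(9,31,105)
a=eyes.grab_frame("wrist");cv2.imwrite("pics/w6.png",cv2.resize(a[:,120:520][130:340],(800,420),interpolation=cv2.INTER_CUBIC)[:,:,::-1])
for l,z in (("bearing_center",107),("mouth",100)):
    for r in eyes.spot_point(l,"wrist")[:3]:
        p=ray("wrist",r["location"],z);print(l,round(r["conf"],2),np.round(E.T@(p[:2]-MO),1))
print(sense()["grasp_force"])
E
```

```text
7.5333 box xy [ 8.80141655 31.09817592] z 104.40184716654846 rel yaw 36.193084372083874 F [-3.6 -0.4 -0.6] 0.8391036921549513
box x in tool [-5.90508285e-01  8.07031564e-01 -1.40531456e-04]
shift [-0.19657165  0.10213008 -0.59815528]
bearing_center 0.91 [-1.000e-01  1.792e+02]
bearing_center 0.85 [ 7.  16.7]
mouth 0.59 [-0.2  1.8]
mouth 0.57 [ 25.2 113.6]
1.645581149496138
```

Emit:
{"api": "jog_arm", "payload": {"plan": [[1.5,-2,0,0],[3,-4,0,0],[3,-4,0,0],[3,-4,0,0]]}}

```text
time: 8.02
eef_pos: [545.2, 93.5, 105.1]
ee_rot: [0.41, 0.912, 0.001, 0.001]
wrist_force: [-0.4, -0.6, 2.8]
gripper_width: 0.838
grasp_force: 1.4
```

```bash
python3 - <<'E'
from h import *
st()
a=eyes.grab_frame("wrist")
for r in eyes.spot_point("bearing_center","wrist")[:3]:
  print(round(r["conf"],2),np.array(r["location"])*[400,640],[np.round(E.T@(ray("wrist",r["location"],z)[:2]-MO),1) for z in(107,20)])
w=cv2.resize(a[100:340,200:520],(800,600),interpolation=cv2.INTER_CUBIC)
cv2.imwrite("pics/w7.png",w[:,:,::-1])
E
```

```text
8.0167 box xy [ 4.18435131 31.22515431] z 105.12150488474595 rel yaw 36.19184245159698 F [-0.4 -0.6  2.8] 0.8384979754262131
box x in tool [-0.59049014  0.80704363  0.0014062 ]
0.66 [  5.4   493.504] [array([ -2.4, 179.6]), array([ 15.5, 231.9])]
0.59 [256.12  339.072] [array([16.1, 30.9]), array([44.2,  1.7])]
```

View pics/w7.png

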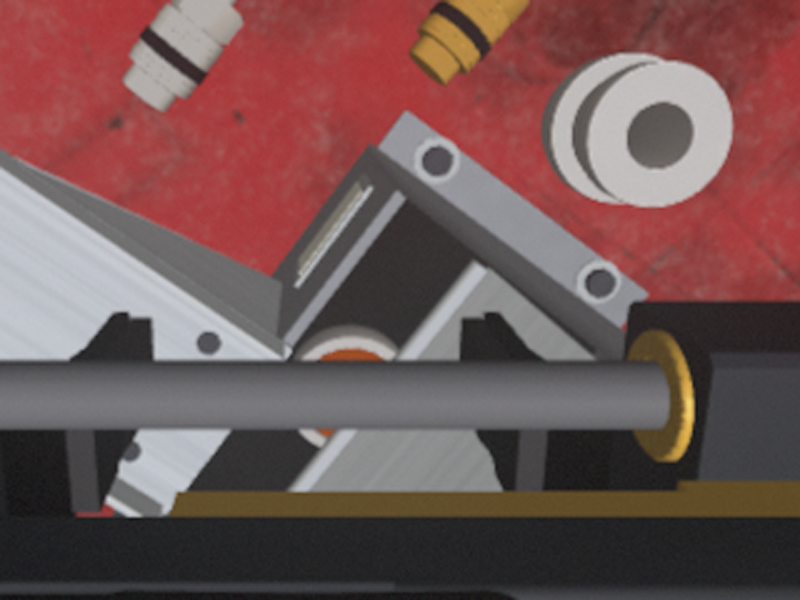

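The bearing, at (345,390), has left the tongue and lies lower inside the box, partly under the flap, which is still held open. I'll draw back along the tongue and then rise.

Emit:
{"api": "jog_arm", "payload": {"plan": [[6,-8,0,0],[12,-16,0,0],[18,-24,0,0],[24,-32,0,0],[30,-40,0,0],[36,-48,0,0],[42,-56,0,0],[46,-63,0,0],[46,-63,-20,0],[46,-63,-50,0],[46,-63,-80,0],[46,-63,-80,0]]}}

```text
time: 9.12
eef_pos: [469.4, 86.4, 189.7]
ee_rot: [0.41, 0.912, 0.003, 0.002]
wrist_force: [0.8, 0.2, -0.5]
gripper_width: 0.842
grasp_force: 0.0
```

```bash
python3 - <<'E'
from h import *
st()
for c in("scene","top","wrist"):
  eyes.grab_frame(c)
  for l,z in(("flap_edge",103),("bearing_center",107)):
    for r in eyes.spot_point(l,c)[:3]:
      print(c,l,round(r["conf"],2),np.round(E.T@(ray(c,r["location"],z)[:2]-MO),1))
E
```

```text
9.1167 box xy [-71.94795499  31.33581859] z 189.7188390774176 rel yaw 36.16622654368137 F [ 0.8  0.2 -0.5] 0.841829170208936
box x in tool [-0.59011797  0.8072865   0.00702067]
scene flap_edge 0.97 [10.   6.3]
scene bearing_center 0.89 [-188.5 -183.8]
scene bearing_center 0.64 [-60.7  83.5]
scene bearing_center 0.61 [-152.3   67.4]
top flap_edge 0.86 [4.7 4.1]
top flap_edge 0.63 [  18.1 -104.3]
top bearing_center 0.64 [ 14.2 227.6]
top bearing_center 0.51 [-89.6 210.4]
wrist flap_edge 0.92 [3.5 1.5]
wrist flap_edge 0.59 [  6.8 114.9]
wrist bearing_center 0.91 [-130.8  -37.7]
wrist bearing_center 0.87 [-96.8 180.9]
wrist bearing_center 0.6 [-20.1 193.3]
```

The flap edge is back at its shut position (x ≈ 4), and no bearing shows on the tongue. I'll hand it in.

```bash
python3 -c "
from plant import arm
print(arm.sign_off())"
```

```text
the job is handed in; nothing more can be done
None
```

The bearing is in the returns box, the flap has closed behind it and the job is handed in at about 9 s. The bearing jammed once against the channel's left edge at about 22 N, so I backed off, re-centred and pushed it in; I couldn't measure the force between bearing and flap, and sign-off returned no verdict.

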